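# Make up the sample set in the carrying tray

### The arm

A 6-joint arm with a two-finger parallel gripper is mounted at the origin on a cart in front of the work surface, level with it; the furniture and walls round the work are solid. World frame = base frame: x ahead of the robot, y to its left, z up, the work surface at z = 0. Lengths are in m, angles in rad, forces in N, time in s.
With the tool pointing down it reaches from about 0.4 to 0.925 m from the base axis. Payload 3.4 kg.
Tool frame: the origin (TCP) lies where the fingers leave the gripper's body, on its centre line; the fingertips stand 73 mm ahead of it and the grasp point (between the pads) lies 54 mm ahead of it; z points along the fingers, y is the direction in which the jaws open and shut (so a half turn about z gives the same grasp; the last joint's range is limited). The gripper opens to 85 mm and grips with 20 to 120 N. Pads are 22 mm wide; open, the fingers measure 114 mm over their backs; the gripper's body (76 mm by 85 mm) begins 54 mm behind the grasp point. The pads swing forward as they close: fully open they stand 13 mm farther back than shut.
Start: joints at [-1.214, 0.307, 1.506, -0, 1.328, -0.073], TCP at [0.24, -0.522, 0.304] pointing down, gripper open.
Joint ranges: [-3.12, 3.12], [-1.05, 2.28], [0.14, 2.33], [-1.42, 4.57], [0.1, 2.73], [-2.68, 2.68]. Speed limits (rad/s): [2.57, 2.57, 3.14, 3.14, 3.14, 3.14].

### API

Orientations are given as a unit quaternion [x, y, z, w].
In Python, from bench import movep, line_to, goto_joints, release, close, dwell, inverse_kinematics, camera, MotionError, sign_off, read_time_s, read_qpos, read_joint_vel, read_joint_efforts, read_position, read_tcp_rot, read_force, read_wrist_torque, read_opening gives the robot as it stands. Calls block until the motion is done:
- movep(position, orientation): joint-space move of the TCP to a pose.
- line_to(position, frame=None, rate=0.15, force_limit=None): straight line of the TCP; frame=None keeps the orientation; rate is the mean speed in m/s. With force_limit (N) it stops when the force on the tool has changed by that much, and returns True; else False.
- goto_joints(angles): joint-space move.
- release() and close(squeeze=None): open the fingers fully, or close them until they stop; squeeze is the grip in N (None keeps the last).
- dwell(seconds).
- inverse_kinematics(position, orientation): joint angles nearest the present ones, or None.
- camera(name): name is "scene" or "top"; returns a dict with "pixels" (400x640x3 uint8, red, green, blue), "fx", "fy", "cx", "cy" (pixels), "world_from_camera" (4x4, takes a point from camera to world coordinates). Camera axes: x right, y up, looking along -z (the intrinsics and any distortion apply to the point x, -y, -z); pixel columns grow to the right and rows downward; lengths in m; the calibration is good to about 2 mm. A picture is of the moment at which its call begins. There is no depth.
A pose or a line that the arm cannot do raises MotionError and nothing moves.
- sign_off(): hands the job in, once; it reports no verdict.
Readings, each from a call of its own:
- read_time_s(): time.
- read_qpos(): joint angles.
- read_joint_vel(): joint speeds.
- read_joint_efforts(): joint torques, N m.
- read_position(): TCP position.
- read_tcp_rot(): TCP orientation.
- read_force(): force on the tool from outside, world axes, zero at the start.
- read_wrist_torque(): the same for the moment, N m.
- read_opening(): finger opening in m.
Only numpy, scipy, OpenCV 4.12 (cv2) and the standard library are available. Lean on these libraries where they do the work, as an engineer would, in place of code of your own. Each camera call takes 0.05 s, during which the arm holds its last target.

### The job

Make up the sample set in the low dark tray: stand the small beaker in the middle of the blue dish, the short vial whose white cap has a brown centre in the middle of the yellow dish, the black-capped vial in the middle of the green dish and the frosted-glass stopper, narrow end down, in the middle of the red dish. The taller vial with the all-white cap and the squat white plastic stopper do not belong: leave them standing where they are. It is glass: never tip anything over, and set things down rather than drop them.

Things in the scene. Friction and masses are not known exactly. Their poses are not given: they have to be found in the camera images.
- beaker: Small glass beaker with tan powder in it and a red dot on its side, 47 mm in diameter (49 at the lip), 56 mm high, 60 g; grip round its body. It is solid to the fingers: they cannot go inside. Stands upright on a slate-blue board 12 mm thick, in the row in front of the tray or alone to the left, beyond a fixed flask 140 mm tall. Origin: centre of its underside, z up.
- septum_vial: Short glass vial with a ribbed white cap that has a reddish-brown round centre on top; 23 mm in diameter, 43 mm high (cap: the top 12 mm), 30 g. Stands upright on a slate-blue board 12 mm thick, in the row in front of the tray or alone to the left, beyond a fixed flask 140 mm tall. Origin: centre of its underside, z up.
- black_cap_vial: Small glass vial with a black cap and tan powder; 17 to 18 mm in diameter, 34 mm high (cap: the top 10 mm), 20 g; grip it at the cap or just below. Stands upright on a slate-blue board 12 mm thick, in the row in front of the tray or alone to the left, beyond a fixed flask 140 mm tall. Origin: centre of its underside, z up.
- glass_stopper: Frosted-glass stopper standing on its narrow end, translucent pale grey: a round head 29 mm in diameter at the top over a taper that narrows downward; 43 mm high, 30 g; grip the head (its upper 13 mm). Stands upright on a slate-blue board 12 mm thick, in the row in front of the tray or alone to the left, beyond a fixed flask 140 mm tall. Origin: centre of its underside, z up.
- tall_vial: Look-alike, to be left alone: taller glass vial with an all-white cap without a brown centre; 25 mm in diameter, 58 mm high. Stands upright on a slate-blue board 12 mm thick, in the row in front of the tray or alone to the left, beyond a fixed flask 140 mm tall. Origin: centre of its underside, z up.
- plastic_stopper: Look-alike, to be left alone: squat opaque white plastic stopper, wider at the foot, 30 mm in diameter and 30 mm high. Stands upright on a slate-blue board 12 mm thick, in the row in front of the tray or alone to the left, beyond a fixed flask 140 mm tall. Origin: centre of its underside, z up.
- blue_dish: Blue round dish, 74 mm across, recess 64 mm, lip 4 mm high; things stand on its floor, 28 mm above the worktop (3 mm over the dish's origin). One of 4 fixed in a row (80 mm apart, any order) in a fixed dark tray 90 x 328 mm, rim 34 mm high, its length along y within 0.06 rad; a block 60 mm high and more stands behind (+x). Origin: centre of underside, z up.
- yellow_dish: Yellow round dish, 74 mm across, recess 64 mm, lip 4 mm high; things stand on its floor, 28 mm above the worktop (3 mm over the dish's origin). One of 4 fixed in a row (80 mm apart, any order) in a fixed dark tray 90 x 328 mm, rim 34 mm high, its length along y within 0.06 rad; a block 60 mm high and more stands behind (+x). Origin: centre of underside, z up.
- green_dish: Green round dish, 74 mm across, recess 64 mm, lip 4 mm high; things stand on its floor, 28 mm above the worktop (3 mm over the dish's origin). One of 4 fixed in a row (80 mm apart, any order) in a fixed dark tray 90 x 328 mm, rim 34 mm high, its length along y within 0.06 rad; a block 60 mm high and more stands behind (+x). Origin: centre of underside, z up.
- red_dish: Red round dish, 74 mm across, recess 64 mm, lip 4 mm high; things stand on its floor, 28 mm above the worktop (3 mm over the dish's origin). One of 4 fixed in a row (80 mm apart, any order) in a fixed dark tray 90 x 328 mm, rim 34 mm high, its length along y within 0.06 rad; a block 60 mm high and more stands behind (+x). Origin: centre of underside, z up.
Things that resemble listed ones, but are neither listed nor needed, are in the scene too. What is shaped like the beaker but purple is not meant.

How it is judged:
By the outcome, as a careful person would: the job done as asked, in the order asked, and still so for the second after the job is handed in, with the robot touching nothing.
It also fails if it takes over 136 s, if anything falls off the work surface, if the arm or the gripper's body presses on something with over 40 N, if the wrist force passes 120 N, or if a joint passes its speed limit or range.

## Working session

There is one attempt and no reset: what is moved stays moved. The work goes in short steps, each a Python script; the robot and the scene stay as the last script left them, time stands still between calls to the robot, and variables do not carry over. Pictures are saved under pics/ and viewed, and the job is handed in when it is done.

```bash
ls; mkdir -p pics; python3 - <<'E'
from bench import *
import cv2,numpy as np
for n in("scene","top"):
    c=camera(n); cv2.imwrite(f"pics/{n}0.png",c["pixels"][:,:,::-1])
    print(n,c["fx"],c["fy"],c["cx"],c["cy"],[k for k in c]); print(np.round(c["world_from_camera"],4))
print(read_time_s(),read_tcp_rot(),read_opening())
E
```

```text
pics
scene 424.4376581279198 424.4376581279198 321.56563696259605 201.5808196695803 ['pixels', 'fx', 'fy', 'cx', 'cy', 'world_from_camera']
[[ 0.5568  0.3413 -0.7573 -0.2097]
 [-0.8305  0.2098 -0.516  -0.7248]
 [-0.0172  0.9163  0.4002  0.5081]
 [ 0.      0.      0.      1.    ]]
top 512.9721837694282 512.9721837694282 318.3585065608966 197.60837408052205 ['pixels', 'fx', 'fy', 'cx', 'cy', 'world_from_camera']
[[ 0.024   0.9985 -0.0495  0.5762]
 [-0.9996  0.0232 -0.0182 -0.1504]
 [-0.0171  0.0499  0.9986  1.2533]
 [ 0.      0.      0.      1.    ]]
0.1 [ 9.76887284e-01  2.13753081e-01 -1.28242873e-04 -9.15797776e-04] 0.08548990765114658
```

View pics/scene0.png

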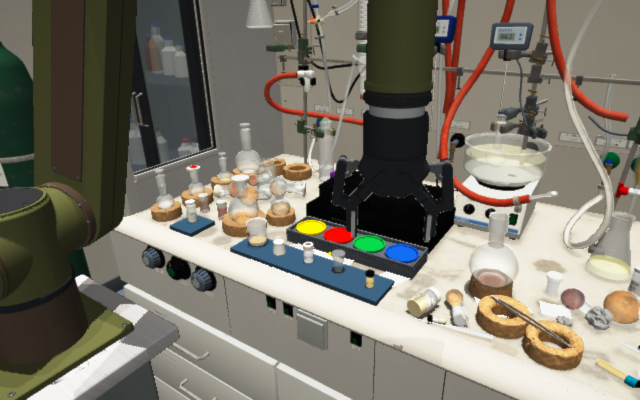

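View pics/top0.png

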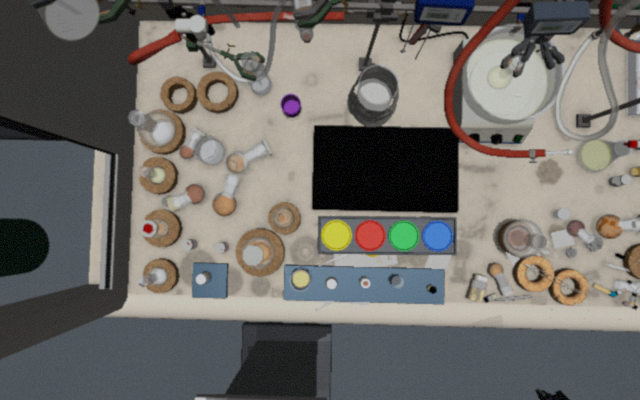

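```bash
python3 - <<'E'
import cv2,numpy as np
t=cv2.imread("pics/top0.png");s=cv2.imread("pics/scene0.png")
cv2.imwrite("pics/t_crop.png",cv2.resize(t[205:310,185:465],None,fx=2.85,fy=2.85,interpolation=cv2.INTER_CUBIC))
cv2.imwrite("pics/s_crop.png",cv2.resize(s[185:305,160:440],None,fx=2.85,fy=2.85,interpolation=cv2.INTER_CUBIC))
E
```

```text
(no output)
```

View pics/t_crop.png

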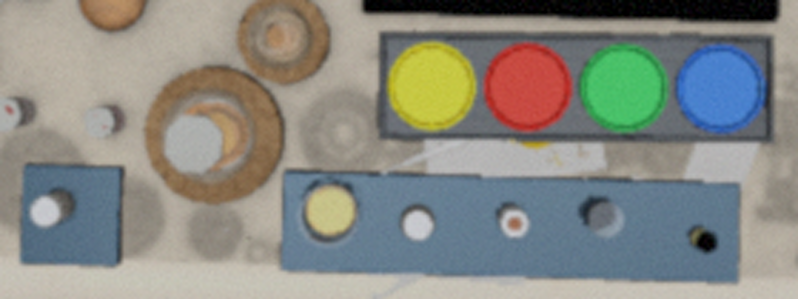

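View pics/s_crop.png

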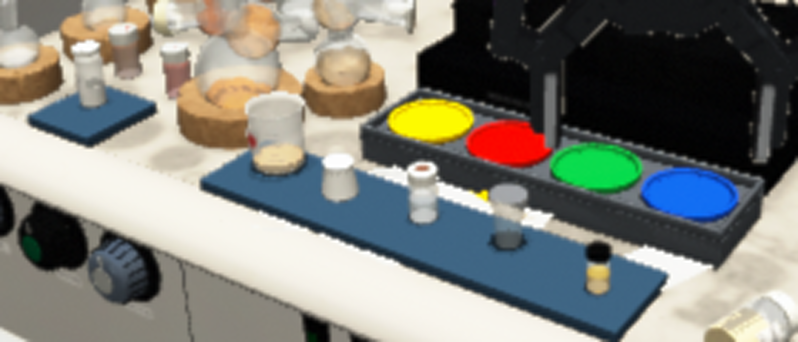

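```bash
cat > h.py <<'E'
import cv2,numpy as np
def proj(c,P):
    T=np.linalg.inv(c["world_from_camera"]);p=np.c_[np.atleast_2d(P),np.ones(len(np.atleast_2d(P)))]@T.T
    x,y,z=p[:,0],-p[:,1],-p[:,2]
    return np.c_[c["fx"]*x/z+c["cx"],c["fy"]*y/z+c["cy"]]
def back(c,u,v,z):
    W=c["world_from_camera"];d=W[:3,:3]@np.array([(u-c["cx"])/c["fx"],-(v-c["cy"])/c["fy"],-1]);o=W[:3,3]
    return o+d*(z-o[2])/d[2]
def circ(x,y,z,r,n=40):
    a=np.linspace(0,2*np.pi,n);return np.c_[x+r*np.cos(a),y+r*np.sin(a),0*a+z]
# name: list of (z rel base, radius)
M=dict(beaker=[(0,.0235),(.056,.0245)],septum=[(0,.0115),(.043,.0115),(.031,.0115)],black=[(0,.0085),(.034,.009),(.024,.009)],
 glass=[(0,.009),(.043,.0145),(.030,.0145)],plastic=[(0,.015),(.03,.012)])
def overlay(c,pos,base,box,f,fn):
    x0,y0,x1,y1=box
    im=cv2.resize(c["pixels"][y0:y1,x0:x1,::-1].copy(),None,fx=f,fy=f,interpolation=cv2.INTER_CUBIC)
    for k,(x,y) in pos.items():
        for i,(z,r) in enumerate(M[k]):
            q=((proj(c,circ(x,y,base[k]+z,r))-[x0,y0]+.5)*f*16).astype(int)
            cv2.polylines(im,[q.reshape(-1,1,2)],True,[(0,255,255),(0,255,0),(255,0,255)][i],1,cv2.LINE_AA,4)
    cv2.imwrite(fn,im)
E
cat > o.py <<'E'
from bench import *
from h import *
import pickle
ct,cs=camera("top"),camera("scene");pickle.dump((ct,cs),open("c0.pkl","wb"))
im=ct["pixels"];hsv=cv2.cvtColor(im,cv2.COLOR_RGB2HSV)
for n,lo,hi in(("yellow",25,35),("red",0,5),("green",50,80),("blue",105,115)):
    m=((hsv[...,0]>=lo)&(hsv[...,0]<=hi)&(hsv[...,1]>120)&(hsv[...,2]>110)).astype(np.uint8)
    m[:214]=0;m[252:]=0;m[:,:318]=0;m[:,460:]=0
    l=cv2.connectedComponentsWithStats(m);i=1+np.argmax(l[2][1:,4]);print(n,l[2][i],l[3][i],back(ct,*l[3][i],.030))
g=dict(beaker=(329,209,.068),plastic=(417.5,224,.042),septum=(514,222,.055),glass=(608,218,.055),black=(707,240,.046))
pos={k:back(ct,185+u/2.85-.33,205+v/2.85-.33,z)[:2] for k,(u,v,z) in g.items()}
print(pos); base={k:.012 for k in pos}
overlay(ct,pos,base,(285,255,450,310),4.8,"pics/ot0.png")
overlay(cs,pos,base,(225,205,405,305),4.4,"pics/os0.png")
E
python3 o.py
```

```text
yellow [321 220  31  31 749] [335.95727637 234.78371162] [ 0.5493636  -0.17206463  0.03      ]
red [355 220  31  31 742] [369.71563342 235.10916442] [ 0.5505503  -0.25220926  0.03      ]
green [388 221  31  30 736] [403.46059783 235.48913043] [ 0.55160449 -0.33214006  0.03      ]
blue [422 220  32  32 775] [437.44774194 235.76387097] [ 0.55291898 -0.41245509  0.03      ]
{'beaker': array([ 0.44915935, -0.09131154]), 'plastic': array([ 0.43600315, -0.16315041]), 'septum': array([ 0.44116213, -0.24136367]), 'glass': array([ 0.44636881, -0.31749863]), 'black': array([ 0.42964636, -0.39965789])}
```

View pics/ot0.png

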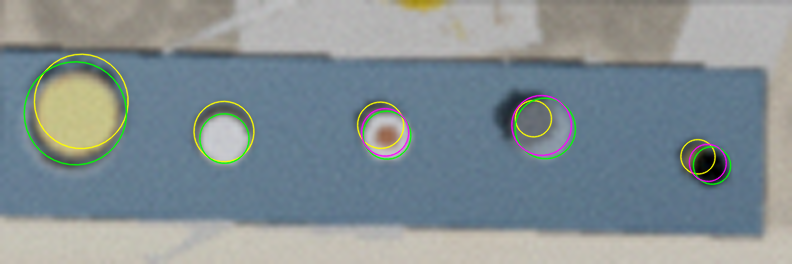

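View pics/os0.png

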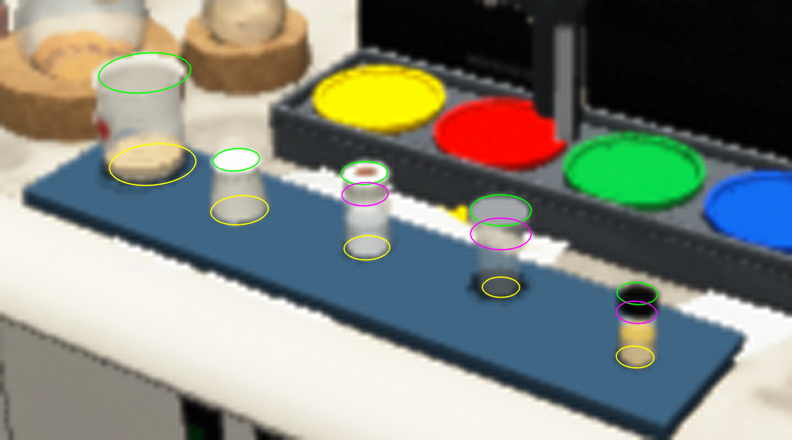

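```bash
cat > q.py <<'E'
from h import *
import pickle
from scipy.spatial.transform import Rotation as R
from bench import *
ct,cs=pickle.load(open("c0.pkl","rb"))
for z in(0,.06,.1,.15): print(z,"block front top",back(ct,314,209,z),back(ct,458,212,z))
print("ring",back(ct,260.5,252,.02),back(ct,285,252,.02),"neck",back(ct,252.7,255,.14))
pos=dict(beaker=(.4465,-.0885),septum=(.4408,-.2410),black=(.4294,-.3994),glass=(.4458,-.3167),plastic=(.436,-.1631))
base={k:.012 for k in pos}
overlay(ct,pos,base,(285,255,450,310),4.8,"pics/ot1.png")
overlay(cs,pos,base,(225,205,325,265),7.9,"pics/os1.png")
im=cs["pixels"][140:260,300:480,::-1];cv2.imwrite("pics/blk.png",cv2.resize(im,None,fx=4,fy=4))
E
python3 q.py
```

```text
0 block front top [ 0.61025242 -0.11756116  0.        ] [ 0.61121424 -0.46793694  0.        ]
0.06 block front top [ 0.60862258 -0.11913512  0.06      ] [ 0.60953835 -0.45273713  0.06      ]
0.1 block front top [ 0.60753602 -0.12018443  0.1       ] [ 0.60842109 -0.44260393  0.1       ]
0.15 block front top [ 0.60617782 -0.12149606  0.15      ] [ 0.60702452 -0.42993742  0.15      ]
ring [0.50352149 0.00776305 0.02      ] [ 0.50499269 -0.05107946  0.02      ] neck [0.5037019  0.00910187 0.14      ]
```

View pics/os1.png

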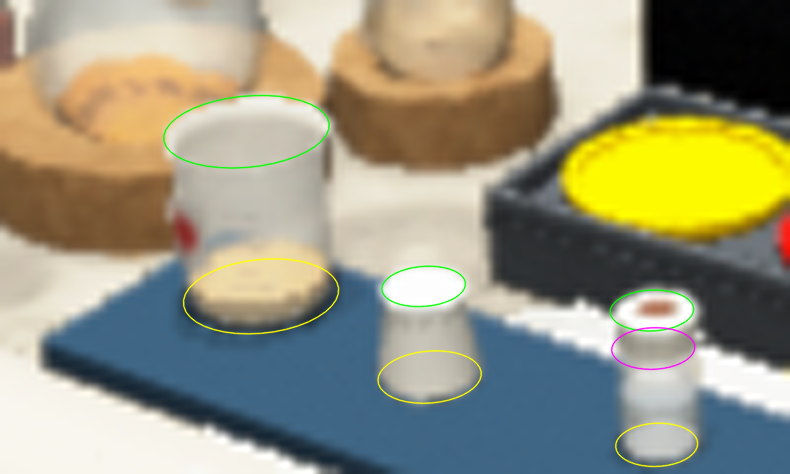

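View pics/ot1.png

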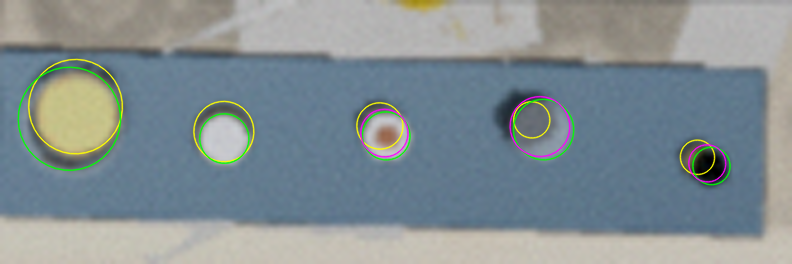

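View pics/blk.png

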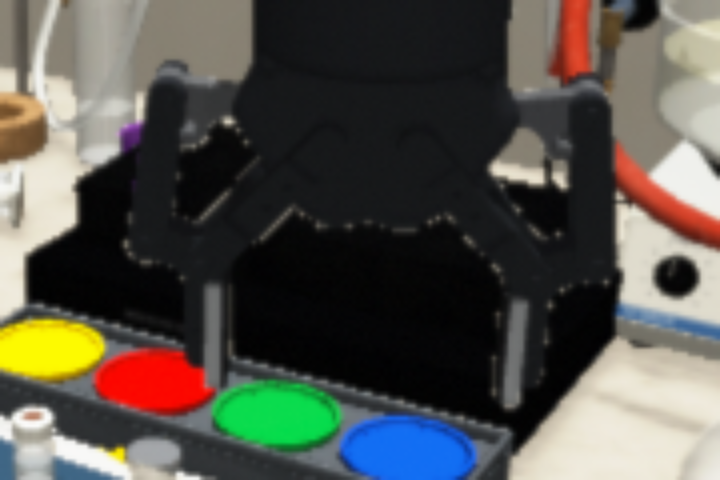

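```bash
cat > q2.py <<'E'
from h import *
import pickle
from scipy.spatial.transform import Rotation as R
from bench import *
ct,cs=pickle.load(open("c0.pkl","rb"))
for uv in((307,204.5),(320,186),(320,189)):
    for z in (.04,.06,.08,.1,.12): print(uv,z,np.round(back(cs,*uv,z),3))
def quat(a): # jaw dir angle a from +x
    y=np.array([np.cos(a),np.sin(a),0]);z=np.array([0,0,-1.]);return R.from_matrix(np.c_[np.cross(y,z),y,z]).as_quat()
for p in((.4465,-.0885,.092),(.441,-.241,.094),(.4294,-.3994,.092),(.4458,-.3167,.1),(.549,-.172,.11),(.5505,-.252,.11),(.5516,-.332,.11),(.553,-.412,.11),(.553,-.412,.25),(.4465,-.0885,.25)):
  for a in(-45,-60,-90,90,120,135):
    q=inverse_kinematics(list(p),list(quat(np.radians(a)))); print(p,a,None if q is None else np.round(q,2))
E
python3 q2.py
```

```text
(307, 204.5) 0.04 [ 0.639 -0.098  0.04 ]
(307, 204.5) 0.06 [ 0.603 -0.125  0.06 ]
(307, 204.5) 0.08 [ 0.566 -0.152  0.08 ]
(307, 204.5) 0.1 [ 0.53  -0.179  0.1  ]
(307, 204.5) 0.12 [ 0.494 -0.206  0.12 ]
(320, 186) 0.04 [ 0.771 -0.052  0.04 ]
(320, 186) 0.06 [ 0.729 -0.081  0.06 ]
(320, 186) 0.08 [ 0.687 -0.109  0.08 ]
(320, 186) 0.1 [ 0.645 -0.138  0.1  ]
(320, 186) 0.12 [ 0.603 -0.167  0.12 ]
(320, 189) 0.04 [ 0.751 -0.065  0.04 ]
(320, 189) 0.06 [ 0.71  -0.094  0.06 ]
(320, 189) 0.08 [ 0.669 -0.122  0.08 ]
(320, 189) 0.1 [ 0.628 -0.15   0.1  ]
(320, 189) 0.12 [ 0.587 -0.178  0.12 ]
(0.4465, -0.0885, 0.092) -45 [-0.29  0.43  2.01 -0.    0.7   0.5 ]
(0.4465, -0.0885, 0.092) -60 [-0.29  0.43  2.01 -0.    0.7   0.76]
(0.4465, -0.0885, 0.092) -90 [-0.29  0.43  2.01 -0.    0.7   1.28]
(0.4465, -0.0885, 0.092) 90 [-0.29  0.43  2.01 -0.    0.7  -1.86]
(0.4465, -0.0885, 0.092) 120 [-0.29  0.43  2.01 -0.    0.7  -2.38]
(0.4465, -0.0885, 0.092) 135 [-0.29  0.43  2.01 -0.    0.7  -2.64]
(0.441, -0.241, 0.094) -45 [-0.58  0.47  1.91 -0.    0.76  0.2 ]
(0.441, -0.241, 0.094) -60 [-0.58  0.47  1
[... 2264 characters left out ...]
412, 0.25) -45 [-0.7   0.5   1.32 -0.    1.32  0.08]
(0.553, -0.412, 0.25) -60 [-0.7   0.5   1.32 -0.    1.32  0.35]
(0.553, -0.412, 0.25) -90 [-0.7   0.5   1.32 -0.    1.32  0.87]
(0.553, -0.412, 0.25) 90 [-0.7   0.5   1.32 -0.    1.32 -2.27]
(0.553, -0.412, 0.25) 120 None
(0.553, -0.412, 0.25) 135 None
(0.4465, -0.0885, 0.25) -45 [-0.29  0.19  1.82 -0.    1.13  0.5 ]
(0.4465, -0.0885, 0.25) -60 [-0.29  0.19  1.82 -0.    1.13  0.76]
(0.4465, -0.0885, 0.25) -90 [-0.29  0.19  1.82 -0.    1.13  1.28]
(0.4465, -0.0885, 0.25) 90 [-0.29  0.19  1.82 -0.    1.13 -1.86]
(0.4465, -0.0885, 0.25) 120 [-0.29  0.19  1.82 -0.    1.13 -2.38]
(0.4465, -0.0885, 0.25) 135 [-0.29  0.19  1.82 -0.    1.13 -2.64]
```

```bash
cat > mv.py <<'E'
from h import *
from bench import *
from scipy.spatial.transform import Rotation as R
def quat(a):
    a=np.radians(a);y=np.array([np.cos(a),np.sin(a),0]);z=np.array([0,0,-1.]);return list(R.from_matrix(np.c_[np.cross(y,z),y,z]).as_quat())
G=.054
def pick(x,y,zg,a,N=30):
    q=quat(a); movep([x,y,.22],q); line_to([x,y,zg+G+.03],rate=.2)
    print("hit on descent",line_to([x,y,zg+G],rate=.08,force_limit=8))
    close(N); dwell(.2); print("opening",read_opening(),"F",np.round(read_force(),1))
    line_to([x,y,zg+G+.03],rate=.08); line_to([x,y,.22],rate=.25); print("lifted",read_opening(),"F",np.round(read_force(),1),read_time_s())
def place(x,y,h,a):  # h: grasp height over the thing's underside
    q=quat(a); movep([x,y,.22],q); z=.028+h+G
    line_to([x,y,z+.015],rate=.2); line_to([x,y,z+.004],rate=.05)
    print("touch",line_to([x,y,z-.003],rate=.015,force_limit=3),"z err",read_position()[2]-z,np.round(read_force(),1))
    dwell(.2); release(); dwell(.2); line_to([x,y,z+.06],rate=.1); line_to([x,y,.22],rate=.25); print("t",read_time_s())
E
python3 - <<'E'
from mv import *
pick(.4465,-.0885,.040,-45)
for n in("scene","top"): cv2.imwrite(f"pics/{n}1.png",camera(n)["pixels"][:,:,::-1])
E
```

```text
hit on descent False
opening 0.04613338241650113 F [-0.2  0.3  6. ]
lifted 0.04656029643488142 F [-0.7  0.6 -0.4] 4.8333
```

View pics/scene1.png

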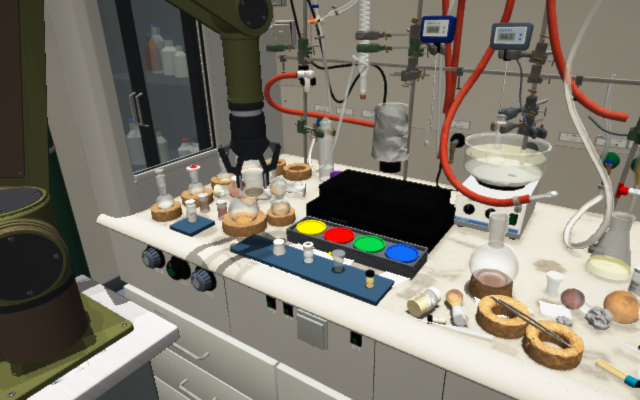

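The scene view shows the beaker upright in the fingers at (253,182), with the rest of the row undisturbed. I'll place it in the blue dish.

```bash
python3 - <<'E'
from mv import *
place(.5529,-.4125,.028,-90)
pick(.4408,-.2410,.041,-45)
for n in("scene","top"): cv2.imwrite(f"pics/{n}2.png",camera(n)["pixels"][:,:,::-1])
s=cv2.imread("pics/scene2.png");t=cv2.imread("pics/top2.png")
cv2.imwrite("pics/m2.png",np.vstack([cv2.resize(s[110:310,220:440],(616,560))[:340],cv2.resize(t[200:310,285:465],(616,376))[:256]]))
E
```

```text
touch True z err 0.0006399788318397631 [-0.8  0.4  4. ]
t 9.5417
hit on descent False
opening 0.021926058146216953 F [-0.7  1.6  5.9]
lifted 0.02176398632982326 F [-0.8  1.  -1.2] 13.375
```

View pics/m2.png

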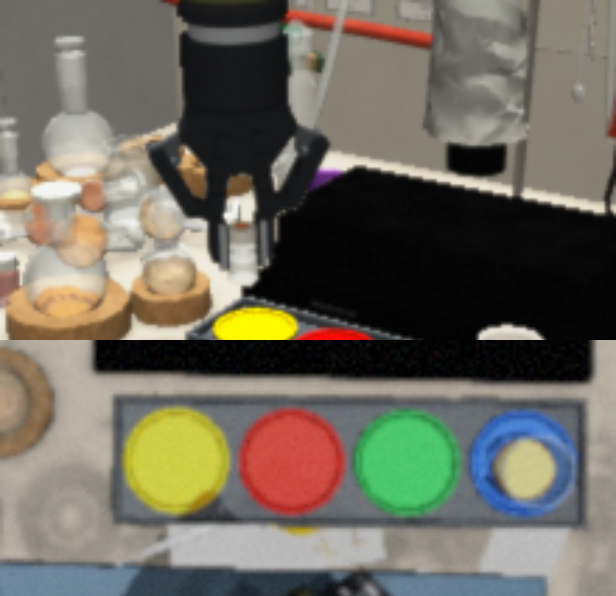

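The septum vial (brown centre at about (305,192)) is held upright, and the beaker stands in the blue dish. I'll check its centring with an overlay.

```bash
cat > chk.py <<'E'
import sys
from mv import *
def chk(pos,fn):
    ct,cs=camera("top"),camera("scene");b={k:.028 for k in pos}
    overlay(ct,pos,b,(318,210,460,258),5.6,fn+"t.png");overlay(cs,pos,b,(280,170,440,280),5,fn+"s.png")
    a,c=cv2.imread(fn+"t.png"),cv2.imread(fn+"s.png");w=790;f=lambda i:cv2.resize(i,(w,int(i.shape[0]*w/i.shape[1])))
    cv2.imwrite(fn+".png",cv2.resize(np.vstack([f(a),f(c)]),None,fx=.72,fy=.72))
E
python3 - <<'E'
from chk import *
chk(dict(beaker=(.5529,-.4125)),"pics/k1")
E
```

```text
(no output)
```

View pics/k1.png

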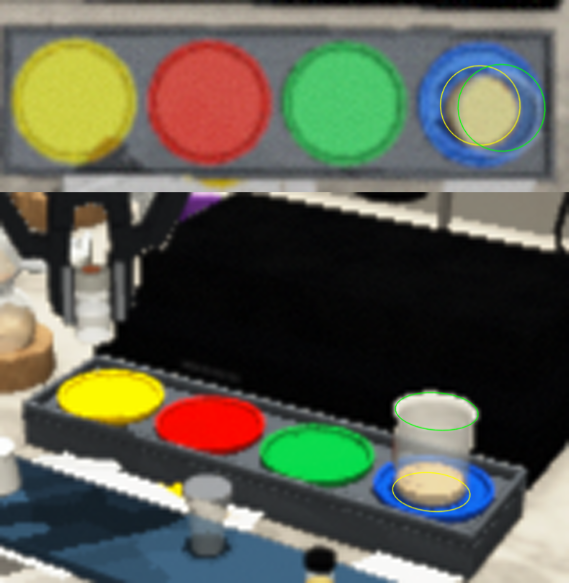

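The overlay matches in both views, with the beaker within about 2 mm of the dish centre. Next is the septum vial into yellow, then the black-capped vial.

```bash
python3 - <<'E'
from chk import *
place(.5494,-.1721,.029,-90)
pick(.4294,-.3994,.039,-45)
chk(dict(beaker=(.5529,-.4125),septum=(.5494,-.1721)),"pics/k2")
E
```

```text
touch True z err 0.0003027122784035191 [-0.2 -0.4  5.7]
t 18.0
hit on descent False
opening 0.016202211394723075 F [-0.4 -0.2  3.4]
lifted 0.01624232643933765 F [ 0.3 -0.2 -0.7] 22.1833
```

View pics/k2.png

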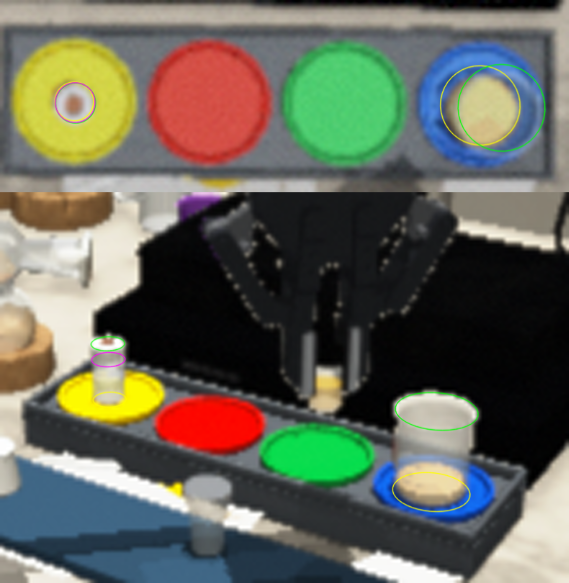

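The septum vial is centred in yellow and the black-capped vial is held upright. I'll place it with the jaws at an angle to clear the beaker, then pick the stopper.

```bash
python3 - <<'E'
from chk import *
place(.5516,-.3322,.027,-60)
pick(.4458,-.3167,.0475,-45)
chk(dict(beaker=(.5529,-.4125),septum=(.5494,-.1721),black=(.5516,-.3322)),"pics/k3")
E
```

```text
touch True z err 0.00010576341284239399 [ 0.3 -0.2  4.4]
t 26.45
hit on descent False
opening 0.027169778202353306 F [-0.6  0.4  4.3]
lifted 0.027497759737661245 F [ 0.1  0.7 -0.5] 29.8667
```

View pics/k3.png

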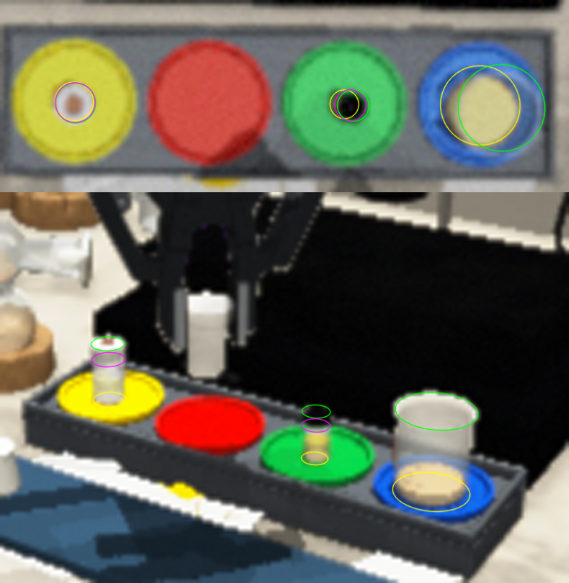

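The black-capped vial is centred in green, and the stopper is held head up at about (207,335). It goes into the red dish next.

```bash
python3 - <<'E'
from chk import *
place(.5506,-.2522,.0355,-90)
movep([.40,-.50,.30],quat(-45)); dwell(.5)
chk(dict(beaker=(.5529,-.4125),septum=(.5494,-.1721),black=(.5516,-.3322),glass=(.5506,-.2522)),"pics/k4")
for n in("scene","top"): cv2.imwrite(f"pics/{n}4.png",camera(n)["pixels"][:,:,::-1])
print(read_time_s())
E
```

```text
touch True z err 0.0003279528736017112 [0.1 0.  3.9]
t 34.2833
36.1333
```

View pics/k4.png

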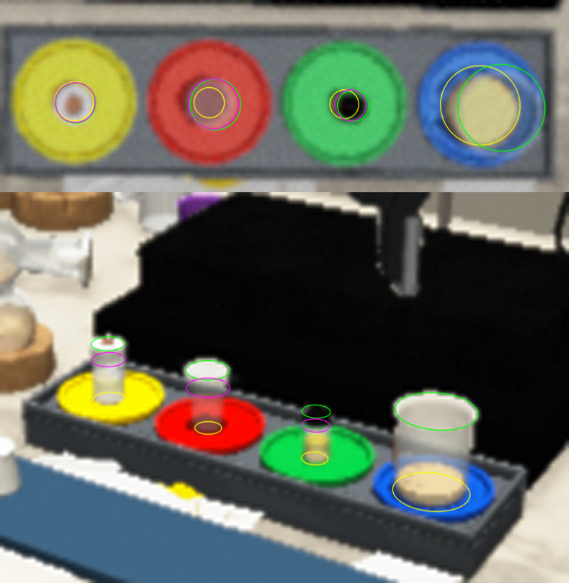

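View pics/scene4.png

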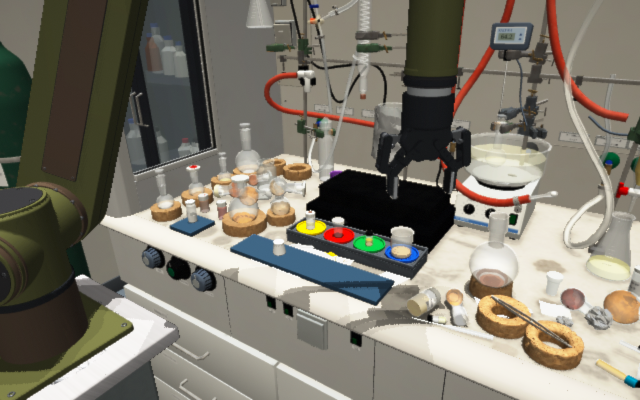

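View pics/top4.png

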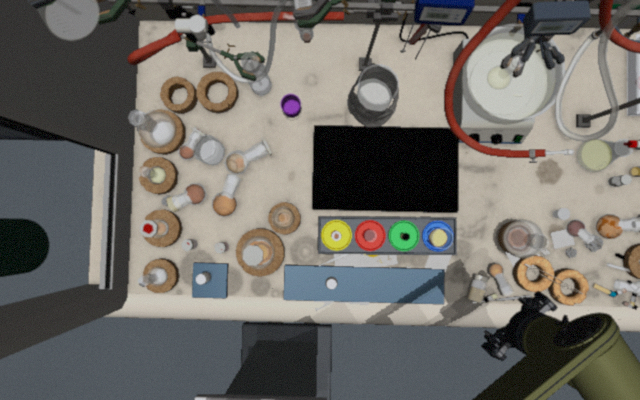

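All four items stand centred in the right dishes: (337,236), (370,236), (404,236) and (438,237) in the top view. The plastic stopper (332,284) and the tall vial (202,279) haven't moved. I'll hand the job in.

```bash
python3 - <<'E'
from bench import *
sign_off(); print(read_time_s())
E
```

```text
the job is handed in; nothing more can be done
the job is handed in; nothing more can be done
```

The sample set is in the tray and the job is handed in at about 36 s of the 136 s allowed. In the order asked:
- **Blue dish:** the beaker.
- **Yellow dish:** the brown-centred septum vial.
- **Green dish:** the black-capped vial.
- **Red dish:** the frosted-glass stopper, narrow end down.

Each was lowered until the arm felt light contact (about 3 N), within 1 mm of the expected floor height, and only then released.

In the last pictures from both cameras, all four stand upright in their dishes. Three match the centre overlays closely. The beaker matches in the scene view, but in the top view its powder suggests it may be 1–2.5 mm off centre. I left it, since the recess gives about 8 mm of room all round. The tall vial and the plastic stopper stand where they were. No check failed.

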